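Set the welding-head air regulator and lock it

ROBOT

A 6-joint arm with a two-finger parallel gripper is mounted at the origin on the work surface. World frame = base frame: x ahead of the robot, y to its left, z up, the work surface at z = 0. Lengths are in mm, angles in rad, forces in N, time in s.
With the tool pointing down it reaches from about 300 to 875 mm from the base axis. Payload 6.4 kg.
Tool frame: the origin (TCP) lies between the finger pads; the fingertips stand 11 mm ahead of it and the grasp point (between the pads) lies 8 mm behind it; z points along the fingers, y is the line along which they close (so a half turn about z gives the same grasp; the last joint's range is limited). The gripper opens to 88 mm and grips with 3 to 60 N. Pads are 18 mm wide; open, the fingers measure 123 mm over their backs; the gripper's body (75 mm by 187 mm) begins 45 mm behind the grasp point.
Start: joints at [-1.516, 0.181, 1.607, -0, 1.354, -0.206], TCP at [148.281, -555.566, 249.714] pointing down, gripper open.
Joint ranges: [-2.99, 2.99], [-0.89, 2.07], [0.3, 2.58], [-1.14, 4.28], [0, 2.63], [-3.12, 3.12]. Speed limits (rad/s): [2.57, 2.57, 3.01, 3.14, 3.14, 3.14].

INTERFACE

Orientations are given as [roll, pitch, yaw] about the fixed x, y, z axes, in that order (R = Rz(yaw) Ry(pitch) Rx(roll)).
In Python, from plant import r gives the robot as it stands. The module is installed in compiled form; this text tells all that it offers.
- The arm moves only by the tool step_arm, never from a script. Its argument "deltas" is text: rows parted by semicolons, each of 7 numbers parted by spaces: the shift along the tool's x, y, z scaled (see below), then the turn, a rotation vector about the tool's x, y, z scaled (see below), then the closure, from -1 (fully open) to 1 (shut). In form: dx dy dz rx ry rz fingers; .... A call has 1 to 5 rows; each row is the pose to reach, as a shift and turn from the pose commanded when the call began, along the tool's axes at that moment; what a row does not reach only later rows make up. The controller multiplies each number of a shift by 0.3 m and each number of a turn by 30 degrees. A row lasts 1/8 s, in which the tool goes at most 62.5 mm and 10.7 degrees, less where a joint would pass 70% of its speed; a pose out of reach is approached as far as the arm can. A call with a number of a shift or a turn outside -1 to 1 is refused whole. A call with a gripper value outside its range is refused whole. The fingers move at their own pace and stop on an object; "force" is the grip in N (left out, the last holds). Time passes only in rows, so rows that repeat a pose let the fingers close. It gives the time, the measured TCP pose, the force, the opening and the grip force at its end, in the units of the state.
- r.get_state(): the state, without advancing time (a new reading comes with each control period).
- r.read_camera(name): name is "scene" or "side" or "wrist"; returns a dict with "color" (384x512x3 uint8, red, green, blue), "fx", "fy", "cx", "cy" (pixels), "R" (3x3) and "t" (3): a world point X has camera coordinates R X + t. Camera axes: x right, y down, z forward; pixel columns grow to the right and rows downward; lengths in mm; the calibration is good to about 2 mm. A picture is of the moment at which its call begins. There is no depth.
- r.job_done(): hands the job in; it is judged then, once.
The state is a dict: "clock": time; "q": joint angles; "qvel": joint speeds; "effort": joint torques, N m; "eef_pos": TCP position; "ee_rot": TCP orientation; "ft_force": force on the tool from outside, world axes, zero at the start; "torque": the same for the moment, N m; "finger_gap": finger opening in mm; "grasp_force": force on a finger pad.
Only numpy, scipy, OpenCV 4.12 (cv2) and the standard library are available. Lean on these libraries where they do the work, as an engineer would, in place of code of your own. Each camera call takes 0.05 s, during which the arm holds its last target. There are 200 camera calls.

TASK

On the battery-pack bench, turn the regulator's black handle clockwise (seen from above) until its nose rests at the long mark by itself once you let go of it; it springs back when released, not always by the same amount. Then slide the steel locking fork fully home over the handle with a gentle push, without ramming it, and leave everything else on the bench as it is.

Things in the scene. Friction and masses are not known exactly. Their poses are not given: they have to be found in the camera images.
- regulator: grey air regulator fixed to the bench, steel foot 160 x 300 mm, round aluminium dial plate 176 mm across with its top 76 mm above the bench. Origin on the bench under the handle's axis, z up, +y from that axis along the long mark and the lock's slide (foot: y = -80 to 220 mm). Place and yaw vary. Dial marks: short 10 mm ticks every 30 degrees, one broad black mark 46 mm long at +y.
- pivot (a point): on the handle's vertical turning axis, 109 mm above the bench. The handle holds where it is left, but the shaft is springy: pushed clockwise (0.16 to 0.29 N m, 3 to 6 N at 50 mm radius) it winds up, and springs back 15 to 28 degrees when let go, by an amount that differs each time. Pushed anticlockwise it needs less and springs back 1 to 14 degrees.
- handle: black lever handle: straight bar 18 mm wide, 96 to 122 mm above the bench (flat dial below it), on a hub of 28 mm radius; long nose with a white line reaches 78 mm from the axis (last 16 mm only 10 mm wide), blunt tail 30 mm. Origin on the axis at 76 mm height, +x along the nose. Starts nose towards the robot, 70 to 128 degrees short of the mark; stop 49 degrees past it.
- nose (a point): tip of the handle's nose on the bar's centre line, 78 mm from the axis, 109 mm above the bench
- mark (a point): where the nose tip has to rest: above the long mark, 78 mm from the axis along the regulator's +y, 109 mm above the bench; fixed to the regulator
- lock: steel fork on a rail, slides only along the regulator's y. Two prongs, 28 mm gap, flared tips, point at the handle's axis; carriage block behind. Origin between the prong tips at 76 mm height, axes as the regulator's. Starts fully back at y = 92 mm, clear of the nose; fully home at y = 47 mm, on a rubber buffer, nose between the prongs. Slides at 4 to 6 N, stays where left; over 40 N damages it.
- tab (a point): middle of the back face (away from the handle) of the lock's upright push tab, the face to push: 46 mm wide, 8 mm thick, 90 to 144 mm above the bench; point at 132 mm height, 93 mm behind the lock's origin, so at y = 185 mm in the regulator's frame fully back, 140 mm fully home. Behind it: rail top at 77 mm. A handle well off the mark is caught by the fork, not straddled.
- pack: bystander: amber-wrapped battery pack with a green board on top, 75 x 98 x 60 mm, loose, beyond the regulator; origin at its underside
- cell: bystander: single blue cell standing upright, 32 mm across, 70 mm tall, loose; origin at its underside
- tape: bystander: roll of amber tape lying flat, 84 mm across, 24 mm tall, loose; origin at its underside
- meter: bystander: yellow and black multimeter lying on its back, 85 x 165 x 40 mm, loose; origin at its underside
- board: bystander: green circuit board on a black mat, 100 x 120 x 20 mm, loose; origin at its underside
- screwdriver: bystander: screwdriver with black handle, 200 mm long, lying, loose; origin at its underside middle
- celltray: bystander: black tray 130 x 130 mm with sixteen upright cells, 75 mm tall, loose; origin at its underside

How it is judged:
By the outcome, as a careful person would: the job done as asked, in the order asked, and still so for the second after the job is handed in, with the robot touching nothing.
It also fails if it takes over 72 s, if anything falls off the work surface, if the arm or the gripper's body presses on something with over 40 N, if the wrist force passes 120 N, or if a joint passes its speed limit or range.

## Working session

There is one attempt and no reset: what is moved stays moved. The work goes in short steps, Python scripts to look and compute and a tool call to move; the robot and the scene stay as the last step left them, time stands still between calls to the robot, and variables do not carry over. Pictures are saved under pics/ and viewed, at most 10 in all, crops included, and the job is handed in when it is done.

Besides the shell and the picture viewer there is one more tool, called after "Call:" as name(argument=value, ...) on one line, values as JSON. step_arm: Moves the arm, as the interface text tells. Shifts and turns lie within -1 to 1; 1 stands for 0.3 m of shift or 30 degrees of turn. Its arguments: {"type":"object","properties":{"deltas":{"type":"string"},"force":{"type":"number"}},"required":["deltas"]}

```bash
mkdir -p pics; python3 - <<'E'
from plant import r
import cv2,numpy as np,pickle
for n in ("scene","side"):
    c=r.read_camera(n); pickle.dump(c,open(n+".pkl","wb"))
    cv2.imwrite(f"pics/{n}0.png",cv2.resize(c["color"][:,:,::-1],(800,600),interpolation=cv2.INTER_CUBIC))
    print(n,c["fx"],c["cx"],c["cy"],(-c["R"].T@c["t"]).round())
s=r.get_state();print(s["clock"],s["eef_pos"],s["ee_rot"],s["ft_force"])
E
```

```text
scene 423.18246301435863 253.40832109319413 198.2255306309807 [1231. -610.  725.]
side 372.36555024222884 250.68311217236996 188.5750133523108 [163. 811. 905.]
0.1 [ 148.23145835 -555.0829111   248.89181478] [-3.14003272e+00 -2.70432531e-04  2.60827436e-01] [-0.15409994  0.10673428 -0.22843633]
```

View pics/scene0.png

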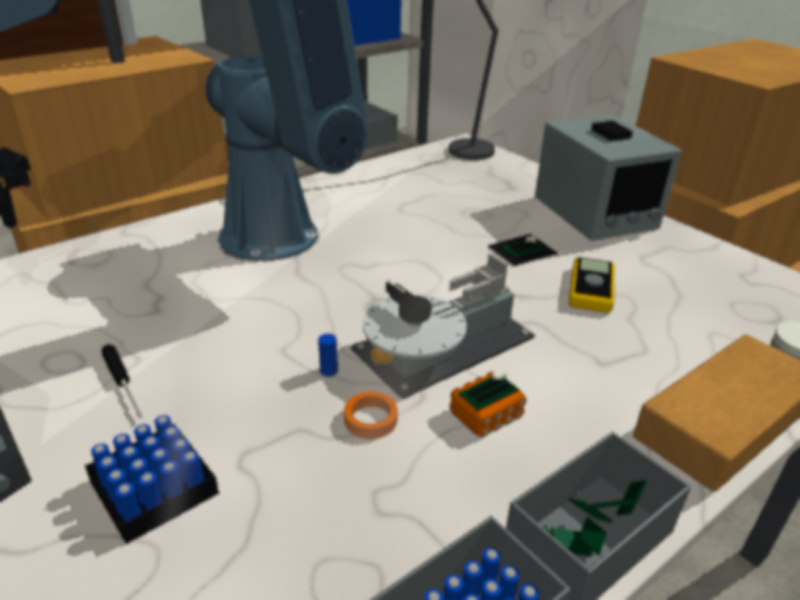

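View pics/side0.png

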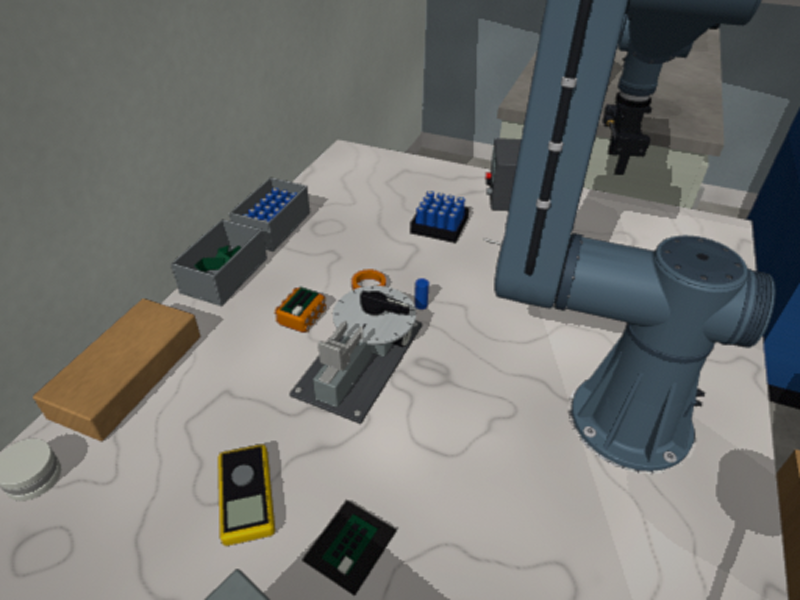

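The scene view has the dial at about (415,325) and the fork's tab at about (495,265). The side view has the dial at about (373,315), with the nose pointing right towards the robot. I'll enlarge crops for measuring.

```bash
python3 - <<'E'
import cv2,numpy as np,pickle
o=[]
for n,(x,y,w,h) in (("scene",(220,150,130,110)),("side",(180,175,100,100))):
    c=pickle.load(open(n+".pkl","rb"))["color"][y:y+h,x:x+w,::-1]
    c=cv2.resize(c,None,fx=5 if n=='side' else 5,fy=5,interpolation=cv2.INTER_CUBIC)
    cv2.imwrite(f"pics/{n}0c.png",c)
E
```

```text
(no output)
```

View pics/scene0c.png

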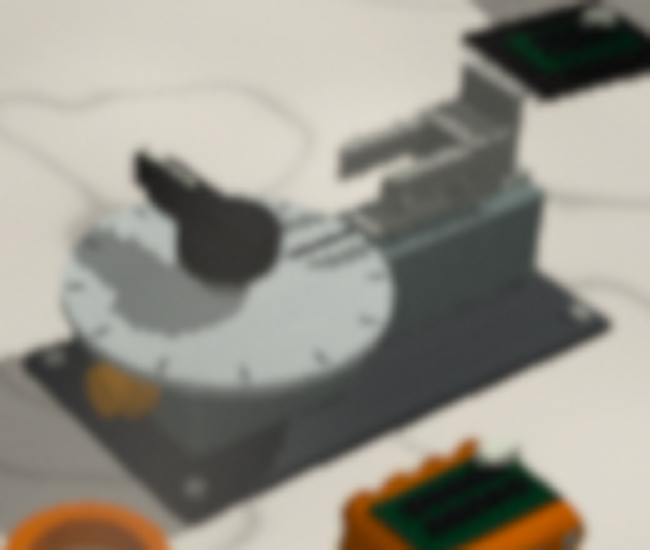

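View pics/side0c.png

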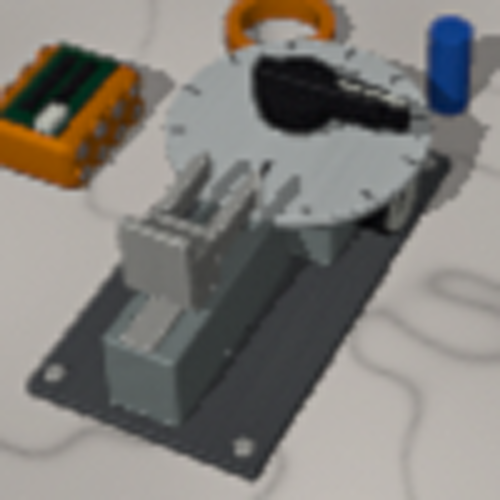

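Scene crop: foot corners at (608,325), (192,522) and (22,360), dial extents x 60–397, nose tip at about (140,160). Side crop: foot corners at (258,478), (28,385) and (445,165), nose tip at about (412,122). Next I fit the pose.

```bash
cat > h.py <<'E'
import numpy as np,pickle,cv2
from scipy.optimize import least_squares
cams={n:pickle.load(open(n+".pkl","rb")) for n in("scene","side")}
off={"scene":(220,150),"side":(180,175)}
def proj(c,X):
    p=np.atleast_2d(X)@c["R"].T+c["t"]; return np.c_[c["fx"]*p[:,0]/p[:,2]+c["cx"],c["fy"]*p[:,1]/p[:,2]+c["cy"]]
def cr(n,X): return (proj(cams[n],X)+.5-off[n])*5-.5
def world(P,L):
    L=np.atleast_2d(L);a=P[2];R=np.array([[np.cos(a),-np.sin(a)],[np.sin(a),np.cos(a)]])
    return np.c_[L[:,:2]@R.T+P[:2],L[:,2]]
E
cat > fit.py <<'E'
from h import *
t=np.linspace(0,2*np.pi,361);D=np.c_[88*np.cos(t),88*np.sin(t),0*t+76]
def res(p,full=False):
    f=p[3];h=p[4]; o=[]
    for n,L,uv in [("scene",(80,220,f),(608,325)),("scene",(80,-80,f),(192,522)),("scene",(-80,-80,f),(22,360)),
      ("side",(-80,220,f),(258,478)),("side",(80,220,f),(28,385)),("side",(-80,-80,f),(445,165)),
      ("side",(23,185,144),(118,222)),("side",(-23,185,144),(192,245)),
      ("scene",(23,185,144),(522,98))]:
        o+=list((cr(n,world(p,L))[0]-uv))
    w=world(p,D);a=cr("scene",w);b=cr("side",w)
    o+=[a[:,0].min()-60,a[:,0].max()-397,b[:,0].min()-165,b[:,0].max()-437,b[:,1].min()-40]
    for n,uv in(("scene",(140,155)),("side",(410,120))):
        o+=list(cr(n,world(p,(-78*np.sin(h),78*np.cos(h),120)))[0]-uv)
    return np.array(o)
s=least_squares(res,[550,-150,0,10,1.5],loss="soft_l1",f_scale=5)
print(s.x,np.degrees(s.x[[2,4]]));print(res(s.x).round(1))
p=s.x
for n in off:
    print(n,"mark tip",cr(n,world(p,(0,78,76))),"tab",cr(n,world(p,(0,185,132))))
print("mark",world(p,(0,78,109)),"tab",world(p,(0,185,132)))
E
python3 fit.py
```

```text
[ 5.40687945e+02 -1.48575138e+01 -3.98806348e-02  5.23098178e+00
  1.58145035e+00] [-2.28499206 90.61043053]
[  3.9  -2.1  -2.1   0.8  -2.6   1.8   0.6   0.5  -0.8   3.9   8.   -4.7
   0.4  -0.4  -2.7   1.3   4.4  -9.1  -0.6  -4.   -0.1  -4.9  -2.4   1.1
  -9.7  -0.8 -14. ]
scene mark tip [[340.04112192 233.85867102]] tab [[495.14595602  90.12865349]]
side mark tip [[244.36460338 198.60736116]] tab [[155.01024981 248.56611886]]
mark [[543.79781002  63.08046626 109.        ]] tab [[548.06390689 169.99538765 132.        ]]
```

```bash
cat > to.py <<'E'
# python3 to.py x y z yawdeg : shift/turn from present pose to target, in move units
import sys,numpy as np
from plant import r
from scipy.spatial.transform import Rotation as Ro
s=r.get_state();x,y,z,a=map(float,sys.argv[1:5])
R0=Ro.from_euler("xyz",s["ee_rot"]);R1=Ro.from_euler("xyz",[180,0,a],degrees=True)
print((R0.inv().apply(np.array([x,y,z])-s["eef_pos"])/300).round(3),(np.degrees((R0.inv()*R1).as_rotvec())/30).round(3))
E
python3 to.py 330 -300 320 45; python3 to.py 480 -130 340 75
```

```text
[ 0.805 -0.666 -0.236] [-3.000e-03 -1.000e-03 -1.002e+00]
[ 1.434 -1.084 -0.302] [-2.000e-03 -2.000e-03 -2.002e+00]
```

Call:
step_arm(deltas="0.2 -0.15 -0.05 0 0 -0.3 1;0.4 -0.3 -0.1 0 0 -0.6 1;0.6 -0.45 -0.15 0 0 -0.9 1;0.8 -0.6 -0.2 0 0 -1 1;0.8 -0.6 -0.24 0 0 -1 1")

```text
clock: 0.72
eef_pos: [334.3, -317.4, 321.2]
ee_rot: [-3.14, -0.001, 0.785]
ft_force: [1.9, -0.6, 0.1]
finger_gap: 40.5
grasp_force: 0.0
```

```bash
python3 to.py 500 -60 370 75;python3 to.py 500 -60 370 105
```

```text
[ 0.997 -0.217 -0.162] [-0.003 -0.002 -1.001]
[ 0.997 -0.217 -0.162] [-0.003 -0.003 -2.001]
```

Call:
step_arm(deltas="0.2 -0.04 -0.03 0 0 -0.3 1;0.4 -0.08 -0.06 0 0 -0.6 1;0.6 -0.13 -0.1 0 0 -0.9 1;0.8 -0.17 -0.13 0 0 -1 1;1 -0.22 -0.16 0 0 -1 1")

```text
clock: 1.35
eef_pos: [500.2, -59.2, 369.9]
ee_rot: [3.142, 0.0, 1.309]
ft_force: [1.3, -0.1, -0.5]
finger_gap: 0.4
grasp_force: 0.0
```

Call:
step_arm(deltas="0 0 0 0 0 -0.3 1;0 0 0 0 0 -0.6 1;0 0 0 0 0 -0.9 1;0 0 0 0 0 -1 1")

```text
clock: 1.85
eef_pos: [499.3, -60.9, 369.2]
ee_rot: [-3.141, -0.001, 1.835]
ft_force: [0.2, 0.1, -0.5]
finger_gap: 0.8
grasp_force: 0.0
```

Call:
step_arm(deltas="0 0 0 0 0 -0.3 1;0 0 0 0 0 -0.6 1;0 0 0 0 0 -0.9 1;0 0 0 0 0 -1 1")

```text
clock: 2.35
eef_pos: [499.3, -61.0, 369.2]
ee_rot: [-3.141, -0.001, 2.358]
ft_force: [1.0, 0.4, -0.5]
finger_gap: 0.3
grasp_force: 0.0
```

Call:
step_arm(deltas="0 0 0 0 0 -0.3 1;0 0 0 0 0 -0.6 1;0 0 0 0 0 -0.9 1;0 0 0 0 0 -1 1;0 0 0 0 0 -1 1")

```text
clock: 2.98
eef_pos: [499.3, -61.1, 369.3]
ee_rot: [3.141, -0.001, 2.878]
ft_force: [-0.2, 0.1, 0.4]
finger_gap: 0.1
grasp_force: 0.0
```

```bash
python3 - <<'E'
from plant import r
import cv2,pickle
c=r.read_camera("wrist"); pickle.dump(c,open("w1.pkl","wb"))
cv2.imwrite("pics/w1.png",cv2.resize(c["color"][:,:,::-1],(768,576),interpolation=cv2.INTER_CUBIC))
print(c["fx"],(-c["R"].T@c["t"]).round(),c["R"].round(2))
from h import *
p=[540.7,-14.9,-.0399]
for L in [(0,0,122),(0,42,76),(0,88,76),(-78,0,122),(0,185,144),(80,220,5),(-80,-80,5)]: print(L,((proj(c,world(p,L))+.5)*1.5-.5).round())
E
```

```text
316.78731585264643 [420. -39. 504.] [[ 0.26  0.97  0.  ]
 [ 0.92 -0.25  0.31]
 [ 0.3  -0.08 -0.95]]
(0, 0, 122) [[447. 272.]]
(0, 42, 76) [[485. 248.]]
(0, 88, 76) [[535. 237.]]
(-78, 0, 122) [[429. 179.]]
(0, 185, 144) [[689. 228.]]
(80, 220, 5) [[645. 268.]]
(-80, -80, 5) [[342. 184.]]
```

View pics/w1.png

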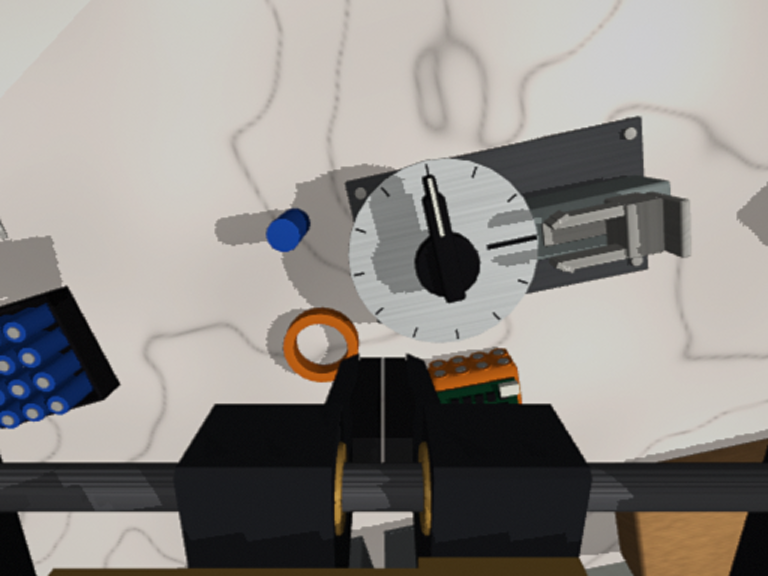

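The wrist view shows everything: hub (447,264), nose tip (430,176), long mark (487,247)–(537,238), fork at right, and foot corners (347,182), (640,117) and (648,268). I'll refine the pose with it.

```bash
cat > fit2.py <<'E'
import fit as F
from h import *
c=pickle.load(open("w1.pkl","rb"))
def w(p,L): return (proj(c,world(p,L))+.5)*1.5-.5
def res(p):
    o=list(F.res(p)[:23]/5)
    e=[]
    for L,uv in [((-80,220,p[3]),(640,117)),((-80,-80,p[3]),(347,182)),((80,220,p[3]),(648,268)),((0,42,76),(487,247)),((0,88,76),(537,238))]:
        e+=list(w(p,L)[0]-uv)
    d=w(p,F.D);e+=[d[:,0].min()-349,d[:,0].max()-537.5,d[:,1].min()-157.5,d[:,1].max()-343]
    h=p[4];e+=list(w(p,(-78*np.sin(h),78*np.cos(h),121))[0]-(430,176))
    return np.r_[o,np.array(e)/1.5]
s=least_squares(res,F.s.x,loss="soft_l1");p=s.x
print(p,np.degrees(p[[2,4]]));print(res(p).round(1))
print("hub122",w(p,(0,0,122)),"mark",world(p,(0,78,109)),"tab",world(p,(0,185,132)))
np.save("pose.npy",p)
E
python3 fit2.py|tail -12
```

```text
[  3.9  -2.1  -2.1   0.8  -2.6   1.8   0.6   0.5  -0.8   3.9   8.   -4.7
   0.4  -0.4  -2.7   1.3   4.4  -9.1  -0.6  -4.   -0.1  -4.9  -2.4   1.1
  -9.7  -0.8 -14. ]
scene mark tip [[340.04112192 233.85867102]] tab [[495.14595602  90.12865349]]
side mark tip [[244.36460338 198.60736116]] tab [[155.01024981 248.56611886]]
mark [[543.79781002  63.08046626 109.        ]] tab [[548.06390689 169.99538765 132.        ]]
[ 5.39566893e+02 -1.29849310e+01 -4.86494557e-02  5.36145723e+00
  1.58883971e+00] [-2.78740849 91.03380972]
[ 1.3 -0.5 -0.5 -0.5 -0.1 -0.3 -0.5  0.6 -0.6  0.9  1.8 -0.3 -0.3  0.3
 -1.   0.7  1.4 -1.9  0.2 -0.6  0.  -0.9 -0.1 -0.3 -1.  -2.2 -0.1 -0.9
  0.3  0.2  0.1  0.2 -0.9 -1.1  0.3  0.4  0.3  0.1  0.6]
hub122 [[449.03739244 270.13598028]] mark [[543.36005417  64.92278317 109.        ]] tab [[548.56349281 171.79618597 132.        ]]
```

```bash
cat > ang.py <<'E'
# handle angle short of mark (deg, + = short) from wrist image; also pusher targets
import sys
from h import *
def measure(c,p,name=None):
    g=np.arange(-90,90.1,.5);X,Y=np.meshgrid(g,g)
    m=proj(c,world(p,np.c_[X.ravel(),Y.ravel(),0*X.ravel()+122])).astype(np.float32)
    im=cv2.remap(c["color"],m[:,0].reshape(X.shape),m[:,1].reshape(X.shape),cv2.INTER_CUBIC)
    if name: cv2.imwrite(name,im[::-1,:,::-1])
    V=im.max(2);dark=(V<70).astype(np.uint8)
    cl=cv2.morphologyEx(dark,cv2.MORPH_CLOSE,np.ones((13,13),np.uint8))
    rr=np.hypot(X,Y)
    n,lab,st,_=cv2.connectedComponentsWithStats(cl)
    k=1+np.argmax(st[1:,4]);core=cv2.erode((lab==k).astype(np.uint8),np.ones((5,5),np.uint8))>0
    s=core&(V>100)&(rr>25)&(rr<80)
    if s.sum()<20: return None,s.sum()
    x,y=X[s],Y[s];vx,vy,x0,y0=cv2.fitLine(np.c_[x,y].astype(np.float32),cv2.DIST_HUBER,0,.01,.01).ravel()
    if vx*x0+vy*y0<0: vx,vy=-vx,-vy
    return np.degrees(np.arctan2(-vx,vy)),np.degrees(np.arctan2(-x.mean(),y.mean())),s.sum()
def target(p,th,g,r=50):
    b=np.pi/2+p[2]+np.radians(th);u=np.array([np.cos(b),np.sin(b)]);n=np.array([-u[1],u[0]])
    return p[:2]+r*u+(26.5+g)*n,np.degrees(b)
if __name__=="__main__":
    p=np.load("pose.npy");print(measure(pickle.load(open(sys.argv[1],"rb")),p,"pics/rect.png"))
    print(target(p,91,10))
    c=np.array([50,-26.5])
    for f in range(5,31,5):
        a=np.radians(f);R=np.array([[np.cos(a),-np.sin(a)],[np.sin(a),np.cos(a)]]);print(f,((R@c-c)/300).round(3),round(f/30,3))
E
python3 ang.py w1.pkl; python3 to.py 488.5 -48 200 178
```

```text
(np.float32(92.4809), np.float64(91.64415175422735), np.int64(703))
(array([488.45274606, -47.90761638]), np.float64(178.2125915111606))
5 [0.007 0.015] 0.167
10 [0.013 0.03 ] 0.333
15 [0.017 0.046] 0.5
20 [0.02  0.062] 0.667
25 [0.022 0.079] 0.833
30 [0.022 0.095] 1.0
[0.046 0.032 0.565] [ 0.    -0.001 -0.438]
```

Call:
step_arm(deltas="0.02 0.01 0.15 0 0 -0.2 1;0.04 0.03 0.3 0 0 -0.44 1;0.046 0.032 0.45 0 0 -0.44 1;0.046 0.032 0.565 0 0 -0.44 1;0.046 0.032 0.565 0 0 -0.44 1")

```text
clock: 3.65
eef_pos: [486.6, -47.6, 197.6]
ee_rot: [3.14, -0.006, 3.108]
ft_force: [1.1, -0.4, 0.6]
finger_gap: 0.5
grasp_force: 0.0
```

Call:
step_arm(deltas="0 0 0.1 0 0 0 1;0 0 0.2 0 0 0 1;0 0 0.29 0 0 0 1;0 0 0.295 0 0 0 1")

```text
clock: 4.15
eef_pos: [488.4, -48.2, 111.7]
ee_rot: [3.141, -0.002, 3.109]
ft_force: [-0.6, -0.4, 0.1]
finger_gap: 0.4
grasp_force: 0.0
```

```bash
python3 to.py 488.5 -47.9 111 178.2; python3 - <<'E'
from plant import r
print(r.get_state()["ft_force"],r.get_state()["eef_pos"])
E
```

```text
[-0.     0.001  0.002] [ 0.001 -0.003 -0.003]
[-0.57987833 -0.41394338  0.12091609] [488.44865855 -48.23977619 111.71690169]
```

Call:
step_arm(deltas="0 0.02 0 0 0 0 1;0 0.033 0 0 0 0 1;0.007 0.048 0 0 0 0.167 1;0.013 0.063 0 0 0 0.333 1;0.017 0.079 0 0 0 0.5 1")

```text
clock: 4.78
eef_pos: [485.5, -24.7, 113.3]
ee_rot: [-3.141, 0.003, 2.845]
ft_force: [0.2, -2.6, 0.2]
finger_gap: 0.5
grasp_force: 1.3
```

Call:
step_arm(deltas="0.007 0.015 0 0 0 0.167 1;0.013 0.03 0 0 0 0.333 1;0.017 0.046 0 0 0 0.5 1;0.02 0.062 0 0 0 0.667 1;0.022 0.079 0 0 0 0.833 1")

```text
clock: 5.4
eef_pos: [485.9, -0.4, 113.2]
ee_rot: [3.141, 0.003, 2.409]
ft_force: [-0.2, -5.0, 0.6]
finger_gap: 0.1
grasp_force: 1.5
```

Call:
step_arm(deltas="0.007 0.015 0 0 0 0.167 1;0.013 0.03 0 0 0 0.333 1;0.017 0.046 0 0 0 0.5 1;0.02 0.062 0 0 0 0.667 1;0.022 0.079 0 0 0 0.833 1")

```text
clock: 6.02
eef_pos: [496.4, 21.9, 113.0]
ee_rot: [3.141, 0.002, 1.973]
ft_force: [-0.3, -3.7, 0.5]
finger_gap: 0.6
grasp_force: 1.5
```

```bash
python3 - <<'E'
from ang import *
from plant import r
p=np.load("pose.npy");s=r.get_state()
b=s["ee_rot"][2];print(s["ft_force"],s["torque"],"theta",np.degrees(b-np.pi/2-p[2]))
d=s["eef_pos"][:2]-p[:2];print(d@[np.cos(b),np.sin(b)],d@[-np.sin(b),np.cos(b)],s["eef_pos"][2])
E
```

```text
[-0.27972304 -3.7341795   0.48626767] [-0.53295927  0.13022816 -0.04148448] theta 25.806378814520404
48.981457747937846 26.13498397960243 113.00479821101331
```

Call:
step_arm(deltas="0.007 0.015 0 0 0 0.167 1;0.013 0.03 0 0 0 0.333 1;0.017 0.046 0 0 0 0.5 1;0.02 0.062 0 0 0 0.667 1;0.022 0.079 0 0 0 0.833 1")

```text
clock: 6.65
eef_pos: [515.0, 37.5, 112.8]
ee_rot: [3.141, 0.001, 1.536]
ft_force: [-4.0, -3.6, 1.3]
finger_gap: 0.5
grasp_force: 1.5
```

Call:
step_arm(deltas="0.007 0.015 0 0 0 0.167 1;0.013 0.03 0 0 0 0.333 1;0.017 0.046 0 0 0 0.5 1;0.02 0.064 0 0 0 0.7 1;0.02 0.064 0 0 0 0.7 1")

```text
clock: 7.28
eef_pos: [534.4, 43.3, 112.5]
ee_rot: [3.141, 0.0, 1.174]
ft_force: [-2.2, 0.9, 1.8]
finger_gap: 0.3
grasp_force: 1.5
```

```bash
cat > st.py <<'E'
from ang import *
from plant import r
p=np.load("pose.npy");s=r.get_state()
b=s["ee_rot"][2];print(s["clock"],s["ft_force"].round(1),"theta",np.degrees(b-np.pi/2-p[2]))
d=s["eef_pos"][:2]-p[:2];print(d@[np.cos(b),np.sin(b)],d@[-np.sin(b),np.cos(b)],s["eef_pos"][2])
E
python3 st.py
```

```text
7.275 [-2.2  0.9  1.8] theta -19.957866688290885
49.91554672924828 26.506471766594473 112.53387790172398
```

Call:
step_arm(deltas="0 -0.05 0 0 0 0 1;0 -0.1 0 0 0 0 1;0 -0.15 0 0 0 0 1;0 -0.2 -0.05 0 0 0 1;0 -0.22 -0.2 0 0 0 1")

```text
clock: 7.9
eef_pos: [470.0, 69.4, 170.0]
ee_rot: [-3.136, 0.002, 1.173]
ft_force: [0.8, -0.7, -0.7]
finger_gap: 0.4
grasp_force: 0.0
```

Call:
step_arm(deltas="0 0 -0.15 0 0 0 1;0 0 -0.3 0 0 0 1;0 0 -0.35 0 0 0 1;0 0 -0.35 0 0 0 1")

```text
clock: 8.4
eef_pos: [473.4, 68.8, 277.0]
ee_rot: [3.14, -0.001, 1.173]
ft_force: [0.6, 0.7, -0.7]
finger_gap: 0.5
grasp_force: 0.0
```

```bash
cat > look.py <<'E'
import sys
from ang import *
from plant import r
c=r.read_camera("wrist");pickle.dump(c,open(sys.argv[1]+".pkl","wb"))
cv2.imwrite(f"pics/{sys.argv[1]}.png",c["color"][:,:,::-1])
print(measure(c,np.load("pose.npy"),f"pics/{sys.argv[1]}r.png"),r.get_state()["eef_pos"])
E
python3 look.py w2
```

```text
(np.float32(45.75144), np.float64(76.12704731203765), np.int64(70)) [472.78236023  68.75381452 275.56747219]
```

View pics/w2.png

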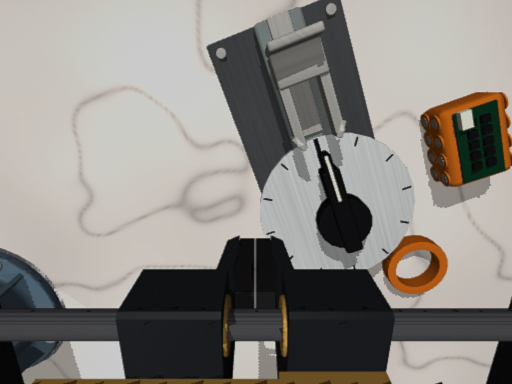

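The nose sits near the mark in this view: line at about (322,150)–(340,200), hub (344,220). My detector was distracted, so I'll restrict it to near the mark.

```bash
sed -i 's/&(rr<80)/\&(rr<80)\&((abs(np.degrees(np.arctan2(-X,Y)))<35)|(name==None))/' ang.py; python3 - <<'E'
from ang import *
p=np.load("pose.npy");c=pickle.load(open("w2.pkl","rb"));print(measure(c,p,"pics/w2r.png"))
for th in(-6,-3,0,3,6):
    a=np.radians(th);print(th,proj(c,world(p,[(-r*np.sin(a),r*np.cos(a),122) for r in(30,75)])).round(0).tolist())
print("mark",proj(c,world(p,[(0,42,76),(0,88,76)])).round())
im=cv2.imread("pics/w2r.png");cv2.imwrite("pics/w2z.png",np.hstack([cv2.resize(im[0:200,80:280],(400,400)),cv2.resize(cv2.imread("pics/w2.png")[120:240,280:400],(400,400),interpolation=cv2.INTER_CUBIC)]))
E
```

```text
(None, np.int64(0))
-6 [[344.0, 200.0], [336.0, 156.0]]
-3 [[342.0, 201.0], [332.0, 157.0]]
0 [[341.0, 201.0], [328.0, 158.0]]
3 [[339.0, 202.0], [324.0, 160.0]]
6 [[337.0, 202.0], [320.0, 162.0]]
mark [[327. 177.]
 [315. 138.]]
```

View pics/w2z.png

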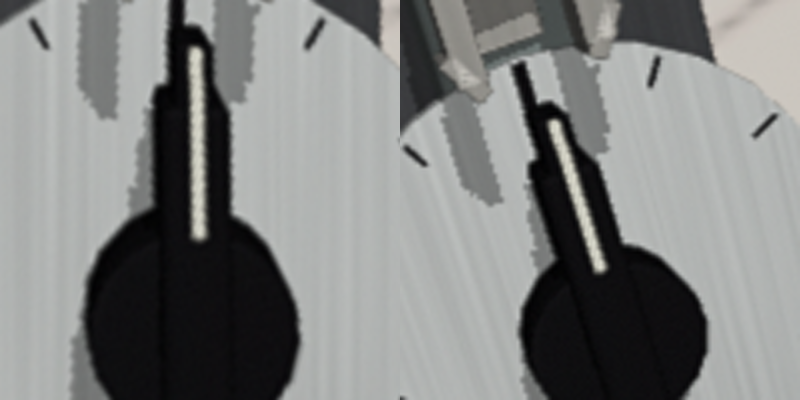

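The nose rests about 1° short of the mark: the line at (326,156)–(340,202) matches the predicted position for 1°. That's good, so I go on to the lock.

```bash
python3 - <<'E'
from h import *
p=np.load("pose.npy");print(world(p,(0,207,131)),90+np.degrees(p[2]))
E
python3 to.py 549.6 193.8 250 87.2
```

```text
[[549.6333587  193.77015664 131.        ]] 87.2125915111606
[0.484 0.074 0.085] [-0.002  0.    -0.667]
```

Call:
step_arm(deltas="0.15 0.02 0 0 0 -0.3 1;0.3 0.05 0 0 0 -0.6 1;0.45 0.07 0 0 0 -0.667 1;0.484 0.074 0.085 0 0 -0.667 1;0.484 0.074 0.085 0 0 -0.667 1")

```text
clock: 9.07
eef_pos: [547.8, 194.1, 246.2]
ee_rot: [-3.133, 0.002, 1.523]
ft_force: [-0.1, 0.2, -0.7]
finger_gap: 0.6
grasp_force: 0.0
```

```bash
python3 to.py 549.6 193.8 131 87.2; python3 look.py w3
```

```text
[-0.     0.009  0.384] [-0.017  0.003  0.002]
(np.float32(75.12852), np.float64(16.293886296347075), np.int64(604)) [548.52569023 193.61045456 248.07428129]
```

View pics/w3.png

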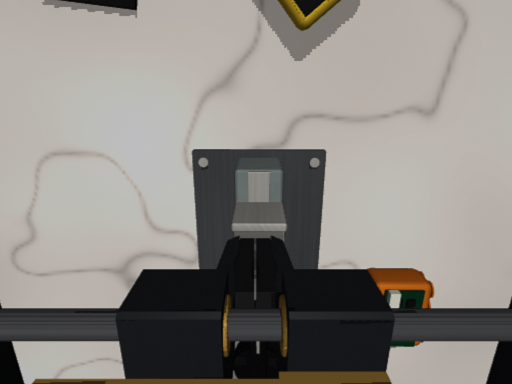

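The wrist view is aligned with the tab: its back face spans (233–286, 204–228), and the fingers are centred at column 255.

```bash
python3 - <<'E'
from ang import *
p=np.load("pose.npy");c=pickle.load(open("w3.pkl","rb"))
print(proj(c,world(p,[(-23,185,144),(23,185,144),(-23,177,144),(-23,185,90),(-80,220,5),(80,220,5)])).round())
E
```

```text
[[231. 224.]
 [287. 224.]
 [231. 233.]
 [235. 201.]
 [192. 150.]
 [326. 150.]]
```

Call:
step_arm(deltas="0 0 0.1 0 0 0 1;0 0 0.2 0 0 0 1;0 0 0.3 0 0 0 1;0 0 0.39 0 0 0 1;0 0 0.39 0 0 0 1")

```text
clock: 9.75
eef_pos: [548.5, 192.7, 132.4]
ee_rot: [-3.137, 0.001, 1.521]
ft_force: [-0.3, -0.5, 0.4]
finger_gap: 0.3
grasp_force: 0.0
```

```bash
python3 st.py; python3 to.py 549.6 193.8 131 87.2
```

```text
9.75 [-0.3 -0.5  0.4] theta -0.09259094358293485
205.9183358966056 1.3959347149437331 132.44036446896803
[0.004 0.003 0.005] [-0.009  0.002 -0.003]
```

Call:
step_arm(deltas="-0.02 0 0 0 0 0 1;-0.04 0 0 0 0 0 1;-0.055 0 0 0 0 0 1;-0.07 0 0 0 0 0 1;-0.085 0 0 0 0 0 1")

```text
clock: 10.38
eef_pos: [549.8, 168.4, 135.0]
ee_rot: [3.14, -0.001, 1.522]
ft_force: [2.1, 4.0, 3.9]
finger_gap: 0.5
grasp_force: 2.2
```

Call:
step_arm(deltas="-0.015 0 0 0 0 0 1;-0.03 0 0 0 0 0 1;-0.045 0 0 0 0 0 1;-0.06 0 0 0 0 0 1;-0.07 0 0 0 0 0 1")

```text
clock: 11.0
eef_pos: [548.1, 147.0, 134.2]
ee_rot: [3.141, 0.0, 1.521]
ft_force: [2.8, 4.7, 1.9]
finger_gap: 0.7
grasp_force: 2.1
```

```bash
python3 st.py
```

```text
11.0 [2.8 4.7 1.9] theta -0.03871162542667709
160.25004367599135 -0.6585109056213705 134.21747845867972
```

Call:
step_arm(deltas="-0.007 0 0 0 0 0 1;-0.014 0 0 0 0 0 1;-0.021 0 0 0 0 0 1;-0.027 0 0 0 0 0 1;-0.03 0 0 0 0 0 1")

```text
clock: 11.62
eef_pos: [547.5, 138.3, 134.1]
ee_rot: [-3.141, -0.0, 1.522]
ft_force: [2.7, 4.4, 1.0]
finger_gap: 0.6
grasp_force: 2.0
```

```bash
python3 st.py
```

```text
11.625 [2.7 4.4 1. ] theta -0.03419415060488917
151.48690900165454 -0.4957397252146132 134.11384259032934
```

Call:
step_arm(deltas="-0.003 0 0 0 0 0 1;-0.006 0 0 0 0 0 1;-0.008 0 0 0 0 0 1")

```text
clock: 12.0
eef_pos: [547.4, 136.3, 134.2]
ee_rot: [-3.142, -0.001, 1.521]
ft_force: [3.2, 6.6, 1.4]
finger_gap: 0.4
grasp_force: 3.5
```

Call:
step_arm(deltas="-0.003 0 0 0 0 0 1;-0.003 0 0 0 0 0 1")

```text
clock: 12.25
eef_pos: [547.5, 136.3, 134.2]
ee_rot: [3.141, -0.002, 1.522]
ft_force: [3.7, 8.4, 0.7]
finger_gap: 0.9
grasp_force: 4.5
```

```bash
python3 st.py
```

```text
12.25 [3.7 8.4 0.7] theta -0.02536492477711
149.45521571274494 -0.5509436414709503 134.2350215977133
```

Call:
step_arm(deltas="-0.003 0 0 0 0 0 1;-0.005 0 0 0 0 0 1")

```text
clock: 12.5
eef_pos: [547.4, 136.1, 134.3]
ee_rot: [3.141, -0.005, 1.522]
ft_force: [3.7, 15.6, 0.9]
finger_gap: 0.3
grasp_force: 8.2
```

Call:
step_arm(deltas="-0.003 0 0 0 0 0 1;-0.004 0 0 0 0 0 1")

```text
clock: 12.75
eef_pos: [547.4, 136.1, 134.4]
ee_rot: [3.141, -0.006, 1.522]
ft_force: [4.9, 20.3, 0.3]
finger_gap: 0.2
grasp_force: 10.2
```

```bash
python3 st.py
```

```text
12.75 [ 4.9 20.3  0.3] theta -0.016626461135177052
149.24673708530665 -0.5403727902975382 134.3534970177715
```

Firm stop at y of about 149, where home was expected. I back off gently, rise, and check.

Call:
step_arm(deltas="0.01 0 0 0 0 0 1;0.03 0 0 0 0 0 1;0.06 0 0 0 0 0 1;0.1 0 0 0 0 0 1;0.13 0 0 0 0 0 1")

```text
clock: 13.38
eef_pos: [549.0, 172.1, 134.1]
ee_rot: [-3.141, 0.0, 1.522]
ft_force: [0.0, 0.4, -0.7]
finger_gap: 0.4
grasp_force: 0.0
```

Call:
step_arm(deltas="0 0 -0.1 0 0 0 1;0 0 -0.25 0 0 0 1;0 0 -0.4 0 0 0 1;0 0 -0.5 0 0 0 1;0 0 -0.5 0 0 0 1")

```text
clock: 14.0
eef_pos: [550.6, 171.9, 287.2]
ee_rot: [3.136, -0.001, 1.522]
ft_force: [0.7, -0.2, -0.1]
finger_gap: 0.4
grasp_force: 0.0
```

Call:
step_arm(deltas="0 0.2 0 0 0 0.3 1;0 0.4 0 0 0 0.6 1;0 0.6 0 0 0 0.9 1;-0.1 0.75 0 0 0 1 1;-0.2 0.75 0 0 0 1 1")

```text
clock: 14.62
eef_pos: [772.1, 99.2, 277.5]
ee_rot: [-3.136, 0.004, 0.997]
ft_force: [0.8, -1.8, -0.6]
finger_gap: 0.5
grasp_force: 0.0
```

```bash
python3 to.py 473 69 277 67;python3 st.py
```

```text
[-0.626 -0.783  0.008] [-0.011  0.006 -0.329]
14.625 [ 0.8 -1.8 -0.6] theta -30.082188110448843
220.41359947559937 -134.40481058264947 277.4602610428558
```

Call:
step_arm(deltas="-0.12 -0.15 0 0 0 -0.1 1;-0.25 -0.31 0 0 0 -0.2 1;-0.38 -0.47 0 0 0 -0.3 1;-0.5 -0.63 0 0 0 -0.33 1;-0.626 -0.783 0 0 0 -0.33 1")

```text
clock: 15.25
eef_pos: [469.0, 70.0, 282.2]
ee_rot: [-3.139, 0.001, 1.171]
ft_force: [-0.8, 0.1, 1.8]
finger_gap: 0.3
grasp_force: 0.0
```

```bash
python3 look.py w4; python3 - <<'E'
from ang import *
p=np.load("pose.npy");c=pickle.load(open("w4.pkl","rb"))
print("tab top home",((proj(c,world(p,[(-23,140,144),(23,140,144)]))-[200,0])*2.5).round())
print("line -2,1,4",[((proj(c,world(p,[(-r*np.sin(a),r*np.cos(a),122) for r in(30,75)]))-[200,0])*2.5).round().tolist() for a in np.radians([-2,1,4])])
im=cv2.imread("pics/w4.png")[0:240,200:512];cv2.imwrite("pics/w4z.png",cv2.resize(im,None,fx=2.5,fy=2.5,interpolation=cv2.INTER_CUBIC))
E
```

```text
(None, np.int64(0)) [461.33059591  70.65532079 279.76870216]
tab top home [[225. 246.]
 [360. 195.]]
line -2,1,4 [[[364.0, 496.0], [337.0, 389.0]], [[360.0, 497.0], [327.0, 392.0]], [[356.0, 499.0], [317.0, 396.0]]]
```

View pics/w4z.png

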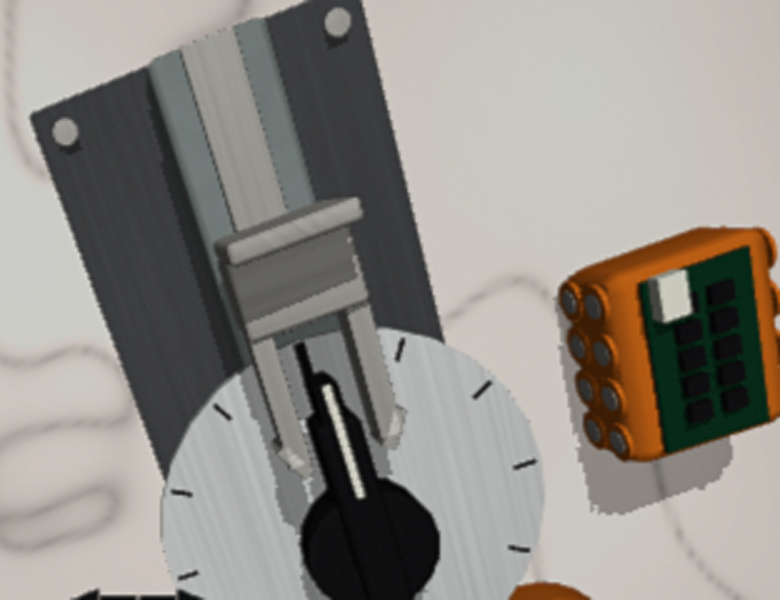

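The fork straddles the nose, with its tab edge at (217,240)–(358,200) against (225,246)–(360,195) predicted for home. The white line at (362,497)–(327,387) puts the nose within about 1° of the mark. I'm handing in.

```bash
python3 -c "
from plant import r
print(r.job_done())"
```

```text
the job is handed in; nothing more can be done
None
```

The job is handed in after about 15 s of robot time: the handle rests by itself within about 1° of the long mark, the fork is fully home over it (end push about 20 N on the buffer), and no other object was touched.

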